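# Pack the polished jars under dust covers and lock the crate

## Task

Pack every polished enamel jar from the drying mat into the crate, one to a cell, standing upright on the floor of the cell: some cells already hold a tin hidden under the sprung dust covers, so feel for the empty ones. When all the jars are in, knock the crate's red lock pin fully home with the mallet (never push the pin with the gripper), then stand the mallet back in its place on the rubber mat, on its face as it was, leaving the other things on the bench undisturbed.

Things in the scene. Friction and masses are not known exactly. Their poses are not given: they have to be found in the camera images.
- crate: Wooden crate fixed to the bench, 182 x 268 mm in plan, 90 mm high; origin at the centre of its underside, z up. 2 x 3 square cells, 76 mm wide inside, 10 mm walls between; centres at x -43, +43 and y -86, 0, +86 mm; cell floor 8 mm above the underside. Every cell has a dark green dust cover. On its -x face a steel lock housing, 70 mm high, x -141 to -91, y -30 to 30 mm.
- cell0 (a point): Middle of the floor of the cell at x -43, y -86 mm in the crate (the other cells: see the crate). Dust cover of each cell: two thin leaves, tops 89 mm above the crate's underside, hinged on the cell's -x and +x walls, meeting at the cell's centre and folding down into it; 1 N opens them; they spring shut or lean on what stands between. All look alike from above.
- cell5 (a point): Middle of the floor of the cell at x +43, y +86 mm in the crate. One or two cells hold a hidden tin, 60 mm wide, its top 78 mm above the crate's underside: pressed at its centre such a cover gives 4 to 10 mm, then is hard; over an empty cell it keeps giving. Empty cells are at least as many as the jars. Do not push closed fingers deeper than 20 mm: the leaves may catch them.
- lock_pin (a joint): Travel in m of the sprung lock pin, down from the raised position (0) to fully home (0.014). It needs about 8 N; friction keeps it where it is left.
- pin_top (a point): Centre of the top face of the lock pin's red head, 24 mm in diameter; raised it stands 96 mm above the bench. It lies at x = -118, y = 0 mm in the crate's frame.
- board: Cork drying mat, fixed, 200 x 200 x 3 mm, on which the jars stand at the start; origin at the centre of its underside.
- mallet: Mallet, about 0.45 kg. Head: black upright cylinder, 60 mm in diameter and 60 mm high, standing on its flat striking face; origin at the centre of that face, z up along the head. Wooden handle: 22 mm round bar, level, its axis 30 mm above the face, running along the mallet's -x from the head to 175 mm from the origin.
- mallet_spot (a point): The mallet's place on its black rubber mat (170 x 150 x 3 mm, fixed), on the mat's upper face, 30 mm towards the mat's +x from its centre.
- jar0: Enamelled jar, cream with red blossoms, about 0.35 kg, 130 mm high, may be absent; flat foot, body 58 mm in diameter up to 55 mm height, then a neck 28 mm in diameter (32 mm at the copper lip), fit to grip at 100 to 120 mm height; origin at the centre of its foot, z up. Standing in an empty cell it stays upright between the leaves with 48 mm showing above the crate's rim.
- jar1: Enamelled jar, turquoise with cream blossoms, about 0.35 kg, 130 mm high, may be absent; flat foot, body 58 mm in diameter up to 55 mm height, then a neck 28 mm in diameter (32 mm at the copper lip), fit to grip at 100 to 120 mm height; origin at the centre of its foot, z up. Standing in an empty cell it stays upright between the leaves with 48 mm showing above the crate's rim.
- jar2: Enamelled jar, cobalt blue with gold blossoms, about 0.35 kg, 130 mm high, may be absent; flat foot, body 58 mm in diameter up to 55 mm height, then a neck 28 mm in diameter (32 mm at the copper lip), fit to grip at 100 to 120 mm height; origin at the centre of its foot, z up. Standing in an empty cell it stays upright between the leaves with 48 mm showing above the crate's rim.
- jar3: Enamelled jar, red with cream blossoms, about 0.35 kg, 130 mm high, may be absent; flat foot, body 58 mm in diameter up to 55 mm height, then a neck 28 mm in diameter (32 mm at the copper lip), fit to grip at 100 to 120 mm height; origin at the centre of its foot, z up. Standing in an empty cell it stays upright between the leaves with 48 mm showing above the crate's rim.
- stone_pot: Bystander, loose: copper bowl, 90 mm wide; origin at the centre of its underside. Not to be disturbed.
- paste_tin: Bystander, loose: aluminium tin, 66 mm wide, 50 mm high; origin at the centre of its underside. Not to be disturbed.
- hone_a: Bystander, loose: grey honing stone 90 x 35 x 28 mm; origin at the centre of its underside. Not to be disturbed.
- hone_b: Bystander, loose: dark honing stone 70 x 40 x 25 mm; origin at the centre of its underside. Not to be disturbed.
- dab_cup: Bystander, loose: terracotta cup, 60 mm wide, 50 mm high; origin at the centre of its underside. Not to be disturbed.
Things that resemble listed ones, but are neither listed nor needed, are in the scene too. There is more than one size of the jar2; the job needs the larger.

How it is judged:
By the outcome, as a careful person would: the job done as asked, in the order asked, and still so for the second after the job is handed in, with the robot touching nothing.
Of packed0, packed1, packed2, packed3, packed4, packed5 only 1 to 2 are there at a start; the rules pass over those that are not, and their reading is None.
Of jar0, jar1, jar2, jar3 only 2 to 4 are there at a start; the rules pass over those that are not, and their reading is None.
At some moment in a run one of jar0, jar1, jar2, jar3, mallet may be knocked a few centimetres aside while the robot is not near it.
It also fails if it takes over 210 s, if anything falls off the work surface, if the arm or the gripper's body presses on something with over 40 N, if the wrist force passes 120 N, or if a joint passes its speed limit or range.

## Robot

A 6-joint arm with a two-finger parallel gripper is mounted at the origin on the work surface. World frame = base frame: x ahead of the robot, y to its left, z up, the work surface at z = 0. Lengths are in m, angles in rad, forces in N, time in s.
With the tool pointing down it reaches from about 0.325 to 0.85 m from the base axis. Payload 4.4 kg.
Tool frame: the origin (TCP) lies at the very end of the fingers, on their centre line; the grasp point (between the pads) lies 19 mm behind it (robot.pinch_z is the distance from the TCP to the grasp point, in m); z points along the fingers, y is the line along which they close (so a half turn about z gives the same grasp; the last joint's range is limited). The gripper opens to 94 mm and grips with 3 to 60 N. Pads are 16 mm wide; open, the fingers measure 119 mm over their backs; the gripper's body (75 mm by 177 mm) begins 78 mm behind the grasp point.
Start: joints at [1.145, 0.207, 1.542, -0, 1.393, -0.15], TCP at [0.156, 0.553, 0.205] pointing down, gripper open.
Joint ranges: [-2.73, 2.73], [-0.86, 2.22], [0.23, 2.46], [-1.11, 4.25], [0.08, 2.63], [-2.82, 2.82]. Speed limits (rad/s): [2.79, 2.79, 3.14, 3.14, 3.14, 3.14].

## Interface

Orientations are given as a rotation vector (axis times angle).
In Python, from station import robot gives the robot as it stands. The module is installed in compiled form; this text tells all that it offers.
- The arm moves only by the tool jog_arm, never from a script. Its argument "steps" is a list of rows, each a list of 7 numbers: the shift along the tool's x, y, z in cm, then the turn, a rotation vector about the tool's x, y, z in rad, then the opening, from 0 (shut) to 1 (fully open). A call has 1 to 20 rows; each row shifts and turns the commanded pose from where the row before left it, along the tool's axes as they then stand; what a row does not reach is not made up. A row lasts 1/8 s, in which the tool goes at most 62.5 mm and 10.7 degrees, less where a joint would pass 70% of its speed; a pose out of reach is approached as far as the arm can. A call with a gripper value outside its range is refused whole. The fingers move at their own pace and stop on an object; "force" is the grip in N (left out, the last holds). Time passes only in rows, so rows that do not move let the fingers close. It gives the time, the measured TCP pose, the force, the opening and the grip force at its end, in the units of the state.
- robot.get_obs(): the state, without advancing time (a new reading comes with each control period).
- robot.capture(name): name is "side" or "top"; returns (picture, depth): 384x512x3 uint8, blue, green, red; 384x512 float32, m along the optical axis (not along the pixel's ray), 0 where there is no reading.
- robot.camera_model(name): a dict with "K" (3x3 intrinsics, pixels), "distortion" ([k1, k2, p1, p2, k3] as OpenCV has them; the pictures are not rectified), "R" (3x3) and "t" (3): a world point X has camera coordinates R X + t. Camera axes: x right, y down, z forward; pixel columns grow to the right and rows downward; lengths in m; the calibration is good to about 2 mm. A picture is of the moment at which its call begins. camera_model takes no time and is no camera call.
- robot.hand_in(): hands the job in; it is judged then, once.
Trained networks look in the newest picture that a camera, given by its name, has taken for a name from the list of things; names that differ only in an ending like _2 or _b are one class to them, and where a whole thing is asked for, a point or a joint stands for the part that bears it (a point fixed in the world has none). Each returns a list of dicts, best first, with "conf" (0 to 1); they miss things now and then, are a little off and sometimes report something else, mostly with a low value. They report only what shows in the picture. A call takes as long as a camera call. They do not tell look-alikes from the thing itself.
- robot.trace(target, camera): "region" (384x512 bool, what is visible of it) and "position" ([column, row] in pixels, amid what is visible of it).
- robot.mark_of(target, camera): "position" ([column, row] in pixels: a listed point, or the origin of a listed thing).
The state is a dict: "time_s": time; "q": joint angles; "dq": joint speeds; "tau": joint torques, N m; "eef_pos": TCP position; "tool_rot": TCP orientation; "contact_force": force on the tool from outside, world axes, zero at the start; "torque": the same for the moment, N m; "finger_gap": opening from 0.0 (shut) to 1.0 (fully open); "gripper_force": force on a finger pad.
Only numpy, scipy, OpenCV 4.12 (cv2) and the standard library are available. Lean on these libraries where they do the work, as an engineer would, in place of code of your own. Each camera call takes 0.05 s, during which the arm holds its last target. There are 200 camera calls.

## Working session

There is one attempt and no reset: what is moved stays moved. The work goes in short steps, Python scripts to look and compute and a tool call to move; the robot and the scene stay as the last step left them, time stands still between calls to the robot, and variables do not carry over. Pictures are saved under pics/ and viewed, at most 14 in all, crops included, and the job is handed in when it is done.

Besides the shell and the picture viewer there is one more tool, called by a JSON object that holds its "name" and its "arguments", one argument or row to a line. jog_arm: Moves the arm, as the interface text tells. Its arguments: {"type":"object","properties":{"steps":{"type":"array","items":{"type":"array","items":{"type":"number"}}},"force":{"type":"number"}},"required":["steps"]}

```bash
mkdir -p pics; cat > h.py <<'E'
import numpy as np, cv2
from station import robot
def snap(cam,name=None):
    im,d=robot.capture(cam)
    if name: cv2.imwrite('pics/'+name+'.png',im)
    return im,d
def ray(cam,uv):
    m=robot.camera_model(cam);K=np.array(m['K']);D=np.array(m['distortion']);R=np.array(m['R']);t=np.array(m['t'])
    n=cv2.undistortPoints(np.array([[uv]],float),K,D)[0,0]
    return -R.T@t, R.T@np.array([n[0],n[1],1.])
def at_z(cam,uv,z):
    o,r=ray(cam,uv); return o+r*(z-o[2])/r[2]
def at_d(cam,uv,d):
    o,r=ray(cam,uv); return o+r*d
def cloud(cam,d):
    m=robot.camera_model(cam);K=np.array(m['K']);D=np.array(m['distortion']);R=np.array(m['R']);t=np.array(m['t'])
    v,u=np.mgrid[0:384,0:512]
    n=cv2.undistortPoints(np.stack([u,v],-1).reshape(-1,1,2).astype(float),K,D).reshape(384,512,2)
    P=np.dstack([n*d[...,None],d])
    return (P-t)@R
def obs():
    o=robot.get_obs();print({k:np.round(o[k],3).tolist() for k in('time_s','q','eef_pos','tool_rot','contact_force','finger_gap','gripper_force')});return o
E
python3 - <<'E'
from h import *
obs()
a,d=snap('top','top0');b,e=snap('side','side0')
for c in('top','side'):
    m=robot.camera_model(c);print(c,-np.array(m['R']).T@m['t'],m['K'][0][0])
    for n in('crate','mallet','pin_top','mallet_spot','board','jar0','jar1','jar2','jar3'):
        dep=d if c=='top' else e
        for x in robot.trace(n,c)if n not in('pin_top','mallet_spot') else robot.mark_of(n,c):
            p=x['position'];dd=dep[int(p[1]),int(p[0])]
            print(c,n,round(x['conf'],2),np.round(p,1),np.round(at_d(c,p,dd),3))
E
```

```text
{'time_s': 0.0, 'q': [1.146, 0.207, 1.543, -0.0, 1.393, -0.15], 'eef_pos': [0.156, 0.553, 0.204], 'tool_rot': [-0.43, -3.111, 0.003], 'contact_force': [0.364, -0.686, -0.606], 'finger_gap': 0.999, 'gripper_force': 0.0}
top [0.44515229 0.02575974 1.19866247] 392.0771962664576
top crate 0.96 [251.6 203.7] [0.573 0.021 0.087]
top mallet 0.62 [359.2 217.5] [ 0.537 -0.299  0.049]
top pin_top 0.53 [258.8 240.1] [0.469 0.001 0.093]
top mallet_spot 0.98 [356.4 208.1] [ 0.564 -0.288  0.062]
top jar0 0.87 [140.5 233. ] [0.487 0.338 0.082]
top jar0 0.63 [172.5 211.7] [0.548 0.246 0.091]
top jar0 0.52 [176.9 166.1] [0.688 0.244 0.054]
top jar1 0.87 [140.5 233. ] [0.487 0.338 0.082]
top jar1 0.63 [172.5 211.7] [0.548 0.246 0.091]
top jar1 0.52 [176.9 166.1] [0.688 0.244 0.054]
top jar2 0.87 [140.5 233. ] [0.487 0.338 0.082]
top jar2 0.63 [172.5 211.7] [0.548 0.246 0.091]
top jar2 0.52 [176.9 166.1] [0.688 0.244 0.054]
top jar3 0.87 [140.5 233. ] [0.487 0.338 0.082]
top jar3 0.63 [172.5 211.7] [0.548 0.246 0.091]
top jar3 0.52 [176.9 166.1] [0.688 0.244 0.054]
side [0.50859931 0.59541682 0.6409563
[... 228 characters left out ...]
0.024]
side mallet_spot 0.36 [339.5 271.6] [0.412 0.145 0.026]
side board 0.65 [267.1 340.5] [0.539 0.307 0.002]
side jar0 0.86 [261.9 303.2] [0.556 0.272 0.071]
side jar0 0.58 [299.2 357.4] [0.482 0.364 0.09 ]
side jar0 0.55 [191.6 293. ] [0.692 0.265 0.053]
side jar1 0.86 [261.9 303.2] [0.556 0.272 0.071]
side jar1 0.58 [299.2 357.4] [0.482 0.364 0.09 ]
side jar1 0.55 [191.6 293. ] [0.692 0.265 0.053]
side jar2 0.86 [261.9 303.2] [0.556 0.272 0.071]
side jar2 0.58 [299.2 357.4] [0.482 0.364 0.09 ]
side jar2 0.55 [191.6 293. ] [0.692 0.265 0.053]
side jar3 0.86 [261.9 303.2] [0.556 0.272 0.071]
side jar3 0.58 [299.2 357.4] [0.482 0.364 0.09 ]
side jar3 0.55 [191.6 293. ] [0.692 0.265 0.053]
```

View pics/top0.png

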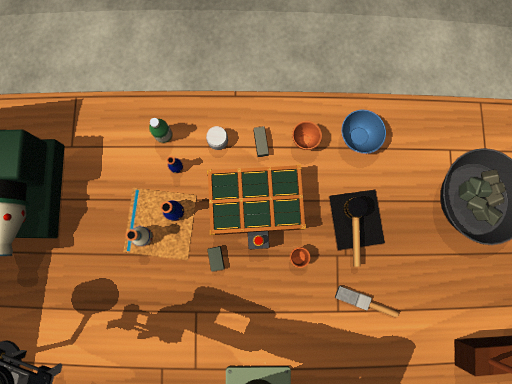

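View pics/side0.png

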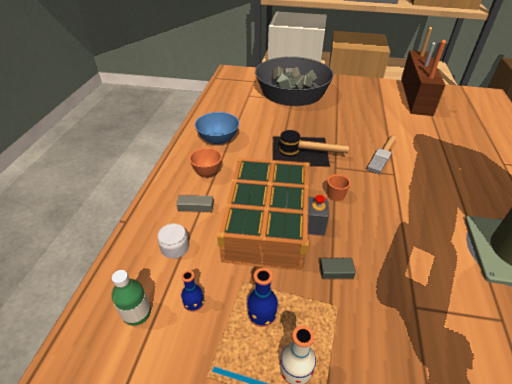

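Two views show the same layout. The candidates for jars:
- Cream at top (138,235) / side (299,357), and cobalt at top (172,210) / side (262,300). Both are on the cork mat.
- A small cobalt at top (176,166) / side (192,291). It is off the mat and shorter, so it's the look-alike.
- A green bottle at top (160,130), which isn't listed.

I'll confirm in a crop and measure.

```bash
python3 - <<'E'
from h import *
a,d=snap('top');b,e=snap('side')
cv2.imwrite('pics/crop1.png',np.hstack([cv2.resize(a[140:270,115:245],(400,400),interpolation=2),cv2.resize(b[254:384,170:340],(400,400*130//170),interpolation=2) if 0 else cv2.resize(b[254:384,200:330],(400,400),interpolation=2)]))
T=cloud('top',d);S=cloud('side',e)
P=np.vstack([T[d>0],S[e>0]])
for n,c in(('cream',(.487,.35)),('blue',(.55,.262)),('small',(.69,.255))):
    for nm,Q in(('t',T[d>0]),('s',S[e>0])):
        m=(np.hypot(*(Q[:,:2]-c).T)<.05)&(Q[:,2]>.02);q=Q[m];zt=np.percentile(q[:,2],99.5)
        for lo,hi in((.115,.14),(.02,.055)):
            w=q[(q[:,2]>lo)&(q[:,2]<hi)]
            if len(w)>3: print(n,nm,round(zt,3),lo,len(w),np.round([w[:,0].min(),w[:,0].max(),w[:,1].min(),w[:,1].max()],3))
# crate: rim outline from top z 0.08..0.1
m=(d>0)&(T[...,2]>.082)&(T[...,2]<.1)&(abs(T[...,0]-.57)<.13)&(abs(T[...,1]-.02)<.17)
m&=~((T[...,0]<.488)&(abs(T[...,1])<.04))
m=cv2.morphologyEx(m.astype(np.uint8),cv2.MORPH_OPEN,np.ones((3,3)))>0
r=cv2.minAreaRect(T[m][:,:2].astype(np.float32));print('crate',r,np.median(T[m][:,2]))
# pin red
hsv=cv2.cvtColor(a,cv2.COLOR_BGR2HSV)
m=((hsv[...,0]<8)|(hsv[...,0]>172))&(hsv[...,1]>190)&(hsv[...,2]>90)&(abs(T[...,0]-.47)<.04)&(abs(T[...,1])<.04)
v,u=np.nonzero(m);print('pin',len(u),u.mean(),v.mean(),at_z('top',(u.mean(),v.mean()),.096),np.median(T[m],0))
# mallet
q=P[(P[:,2]>.05)&(P[:,2]<.08)&(abs(P[:,0]-.56)<.08)&(abs(P[:,1]+.28)<.08)]
print('head',len(q),q.min(0),q.max(0),np.median(q,0))
m=(d>0)&(T[...,2]>.035)&(T[...,2]<.06)&(T[...,0]<.53)&(T[...,0]>.36)&(abs(T[...,1]+.3)<.06)
h=T[m];c=h.mean(0);print('handle',len(h),c,np.linalg.svd(h[:,:2]-c[:2])[2][0],h.min(0),h.max(0))
# rubber mat, dark
m=((a.max(2)<60)&(abs(T[...,2]-.003)<.012)&(abs(T[...,0]-.53)<.12)&(abs(T[...,1]+.29)<.11))
m=cv2.morphologyEx(m.astype(np.uint8),cv2.MORPH_CLOSE,np.ones((3,3)))>0
print('mat',cv2.minAreaRect(T[m][:,:2].astype(np.float32)))
for c,dd in(('top',d),('side',e)):
  for n in('mallet','mallet_spot'):
    for x in robot.mark_of(n,c): print(c,n,x['conf'],at_z(c,x['position'],.003))
E
```

```text
cream t 0.137 0.115 98 [0.466 0.494 0.336 0.364]
cream t 0.137 0.02 91 [0.454 0.507 0.321 0.372]
cream s 0.136 0.115 421 [0.466 0.498 0.333 0.366]
cream s 0.136 0.02 360 [0.453 0.512 0.328 0.379]
blue t 0.137 0.115 103 [0.543 0.574 0.242 0.27 ]
blue t 0.137 0.02 84 [0.529 0.587 0.228 0.282]
blue s 0.136 0.115 293 [0.543 0.575 0.24  0.273]
blue s 0.136 0.02 334 [0.53  0.588 0.243 0.286]
small t 0.1 0.02 109 [0.677 0.717 0.236 0.276]
small s 0.099 0.02 339 [0.677 0.719 0.238 0.277]
crate ((0.5868741273880005, 0.009908393025398254), (0.1847044825553894, 0.26991286873817444), 3.9493277072906494) 0.08921736675347929
pin 50 258.16 240.26 [0.46895415 0.00240719 0.096     ] [0.46965327 0.00283449 0.09554966]
head 590 [ 0.5381005  -0.32316136  0.0500109 ] [ 0.59864128 -0.25795451  0.0679704 ] [ 0.56782389 -0.28595701  0.06249464]
handle 320 [ 0.46199182 -0.2903593   0.04149824] [-0.99999129 -0.00417338] [ 0.39694456 -0.30208673  0.03513372] [ 0.52785324 -0.27987795  0.04818002]
mat ((0.5042825937271118, -0.1755973845720291), (0.19716593623161316, 0.4151996970176697), 7.94945764541626)
top mallet 0.61 [ 0.56841631 -0.29505077  0.003     ]
top mallet_spot 0.81 [ 0.56813151 -0.30421553  0.003     ]
top mallet_spot 0.72 [ 0.56312631 -0.29710982  0.003     ]
side mallet 0.61 [ 0.57945906 -0.29529676  0.003     ]
side mallet_spot 0.67 [ 0.42284145 -0.13048008  0.003     ]
side mallet_spot 0.61 [ 0.56791    -0.31435066  0.003     ]
side mallet_spot 0.17 [ 0.45750106 -0.10501934  0.003     ]
```

View pics/crop1.png

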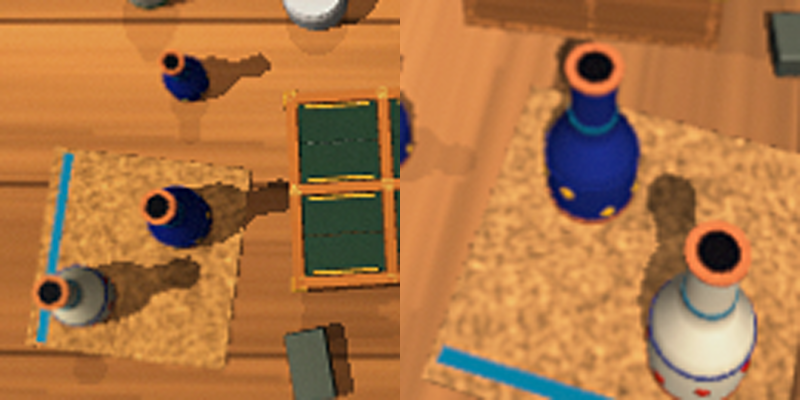

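The crop confirms it. Cream with red blossoms is jar0, and the large cobalt on the mat is jar2 (about 133 mm tall). The small cobalt off the mat is a look-alike about 100 mm tall. I'll align the tool with the crate, then feel the covers.

{"name": "jog_arm", "arguments": {
  "steps": [
    [0,0,0,0,0,-0.17,0],
    [0,0,0,0,0,-0.175,0],
    [0,0,0,0,0,0,0],
    [0,0,0,0,0,0,0]
  ],
  "force": 30
}}

```text
time_s: 1.8
eef_pos: [0.156, 0.5535, 0.2055]
tool_rot: [-0.106, 3.14, 0.0]
contact_force: [0.1, -0.7, 0.0]
finger_gap: 0.614
gripper_force: 0.0
```

```bash
cat >> h.py <<'E'
from scipy.spatial.transform import Rotation as Ro
C=np.array([.587,.010]);YAW=np.radians(3.95)
def c2w(x,y,z): c,s=np.cos(YAW),np.sin(YAW);return np.array([C[0]+c*x-s*y,C[1]+s*x+c*y,z])
def delta(w):
    o=robot.get_obs();R=Ro.from_rotvec(o['tool_rot']).as_matrix()
    print('delta cm',np.round(R.T@(np.array(w)-o['eef_pos'])*100,2),'yaw y-axis deg',round(np.degrees(np.arctan2(R[1,1],R[0,1])),2),'tilt',np.round(R[:,2],3),'pos',np.round(o['eef_pos'],4))
E
python3 - <<'E'
from h import *
for c in((-.043,.086),(.043,.086),(-.043,0)): delta(c2w(*c,.12));print(c2w(*c,.12))
E
```

```text
delta cm [-35.01 -48.54   8.54] yaw y-axis deg 93.88 tilt [ 0.  0. -1.] pos [0.156  0.5535 0.2055]
[0.53817796 0.09283362 0.12      ]
delta cm [-43.61 -48.53   8.54] yaw y-axis deg 93.88 tilt [ 0.  0. -1.] pos [0.156  0.5535 0.2055]
[0.62397367 0.0987578  0.12      ]
delta cm [-35.02 -57.14   8.54] yaw y-axis deg 93.88 tilt [ 0.  0. -1.] pos [0.156  0.5535 0.2055]
[0.54410214 0.00703791 0.12      ]
```

{"name": "jog_arm", "arguments": {
  "steps": [
    [-2.9,-4,0,0,0,0,0],
    [-2.9,-4,0,0,0,0,0],
    [-2.9,-4,0,0,0,0,0],
    [-2.9,-4,0,0,0,0,0],
    [-2.9,-4,0,0,0,0,0],
    [-2.9,-4,0,0,0,0,0],
    [-2.9,-4,0,0,0,0,0],
    [-2.9,-4,0,0,0,0,0],
    [-2.9,-4,0,0,0,0,0],
    [-2.9,-4,0,0,0,0,0],
    [-2.9,-4,0,0,0,0,0],
    [-3.1,-4.5,0,0,0,0,0],
    [0,0,4,0,0,0,0],
    [0,0,4,0,0,0,0],
    [0,0,2,0,0,0,0],
    [0,0,0.5,0,0,0,0],
    [0,0,0,0,0,0,0]
  ]
}}

```text
time_s: 3.92
eef_pos: [0.5396, 0.0942, 0.1009]
tool_rot: [-0.109, 3.139, -0.0]
contact_force: [0.2, 0.1, 0.2]
finger_gap: 0.005
gripper_force: 0.0
```

{"name": "jog_arm", "arguments": {
  "steps": [
    [0,0,1.2,0,0,0,0],
    [0,0,0.4,0,0,0,0],
    [0,0,0.4,0,0,0,0],
    [0,0,0.3,0,0,0,0],
    [0,0,0,0,0,0,0]
  ]
}}

```text
time_s: 4.55
eef_pos: [0.5391, 0.0942, 0.0773]
tool_rot: [0.11, -3.139, -0.0]
contact_force: [-0.2, 0.2, 0.0]
finger_gap: 0.006
gripper_force: 0.2
```

{"name": "jog_arm", "arguments": {
  "steps": [
    [0,0,0.3,0,0,0,0],
    [0,0,0.2,0,0,0,0],
    [0,0,0,0,0,0,0]
  ]
}}

```text
time_s: 4.92
eef_pos: [0.539, 0.0942, 0.0722]
tool_rot: [0.11, -3.139, -0.0]
contact_force: [-0.5, 0.1, 0.2]
finger_gap: 0.005
gripper_force: 0.2
```

{"name": "jog_arm", "arguments": {
  "steps": [
    [0,0,-3,0,0,0,0],
    [-4,0,0,0,0,0,0],
    [-4.5,0,0,0,0,0,0],
    [0,0,0.8,0,0,0,0],
    [0,0,0.9,0,0,0,0],
    [0,0,0.4,0,0,0,0],
    [0,0,0.4,0,0,0,0],
    [0,0,0,0,0,0,0]
  ]
}}

```text
time_s: 5.92
eef_pos: [0.6228, 0.1001, 0.0821]
tool_rot: [0.111, -3.139, 0.001]
contact_force: [-8.8, 0.1, 21.9]
finger_gap: 0.006
gripper_force: 10.4
```

Hard after about 7 mm, so this cell (+43,+86) holds a tin. Next cell.

{"name": "jog_arm", "arguments": {
  "steps": [
    [0,0,-3,0,0,0,0],
    [4.3,-4.3,0,0,0,0,0],
    [4.2,-4.3,0,0,0,0,0],
    [0,0,0.6,0,0,0,0],
    [0,0,0.9,0,0,0,0],
    [0,0,0.4,0,0,0,0],
    [0,0,0.4,0,0,0,0],
    [0,0,0.3,0,0,0,0],
    [0,0,0,0,0,0,0]
  ]
}}

```text
time_s: 7.05
eef_pos: [0.546, 0.0092, 0.0829]
tool_rot: [-0.112, 3.139, 0.001]
contact_force: [-3.2, 2.0, 9.0]
finger_gap: 0.003
gripper_force: 4.4
```

{"name": "jog_arm", "arguments": {
  "steps": [
    [0,0,0.2,0,0,0,0],
    [0,0,0,0,0,0,0]
  ]
}}

```text
time_s: 7.3
eef_pos: [0.5461, 0.0092, 0.0825]
tool_rot: [-0.112, 3.139, 0.001]
contact_force: [-7.1, 2.0, 16.9]
finger_gap: 0.004
gripper_force: 9.0
```

{"name": "jog_arm", "arguments": {
  "steps": [
    [0,0,-3,0,0,0,0],
    [-4.2,0,0,0,0,0,0],
    [-4.3,-0.2,0,0,0,0,0],
    [0,0,0.6,0,0,0,0],
    [0,0,0.9,0,0,0,0],
    [0,0,0.4,0,0,0,0],
    [0,0,0.4,0,0,0,0],
    [0,0,0.4,0,0,0,0],
    [0,0,0.5,0,0,0,0],
    [0,0,0,0,0,0,0]
  ]
}}

```text
time_s: 8.55
eef_pos: [0.6299, 0.0123, 0.0771]
tool_rot: [0.11, -3.139, -0.0]
contact_force: [-0.6, -0.2, 0.8]
finger_gap: 0.008
gripper_force: 0.2
```

{"name": "jog_arm", "arguments": {
  "steps": [
    [0,0,-5,0,0,0,1],
    [0,0,-5.5,0,0,0,1],
    [0,0,-5.5,0,0,0,1],
    [0.9,4.1,0,0,0,0,1],
    [0.9,4.1,0,0,0,0,1],
    [0.9,4.1,0,0,0,0,1],
    [0.9,4.2,0,0,0,0,1],
    [0.9,4.2,0,0,0,0,1],
    [0.9,4.2,0,0,0,0,1],
    [0,0,4,0,0,0,1],
    [0,0,2.5,0,0,0,1],
    [0,0,0,0,0,0,1],
    [0,0,0,0,0,0,1]
  ]
}}

```text
time_s: 10.18
eef_pos: [0.5597, 0.257, 0.1737]
tool_rot: [-0.11, 3.138, 0.001]
contact_force: [-0.7, 0.0, 1.2]
finger_gap: 0.999
gripper_force: 0.0
```

```bash
cat >> h.py <<'E'
def lip(e,S,c):
    q=S[(e>0)&(np.hypot(S[...,0]-c[0],S[...,1]-c[1])<.06)&(S[...,2]>.02)&(S[...,2]<.055)]
    w=S[(e>0)&(np.hypot(S[...,0]-c[0],S[...,1]-c[1])<.06)&(S[...,2]>.122)&(S[...,2]<.138)]
    for k in(q,w):
        if len(k)>3: print(len(k),np.round([(k[:,0].min()+k[:,0].max())/2,(k[:,1].min()+k[:,1].max())/2],4),np.round(np.ptp(k,axis=0),3))
E
python3 - <<'E'
from h import *
b,e=snap('side','s1');S=cloud('side',e)
print('blue');lip(e,S,(.559,.257));print('cream');lip(e,S,(.482,.35))
delta((.559,.257,.096))
E
```

```text
blue
341 [0.5588 0.2635] [0.058 0.043 0.035]
91 [0.55   0.2558] [0.013 0.029 0.013]
cream
358 [0.4818 0.3531] [0.058 0.052 0.035]
389 [0.4819 0.3494] [0.032 0.032 0.014]
delta cm [ 0.13 -0.01  7.83] yaw y-axis deg 94.0 tilt [ 0.003  0.001 -1.   ] pos [0.5601 0.2571 0.1743]
```

View pics/s1.png

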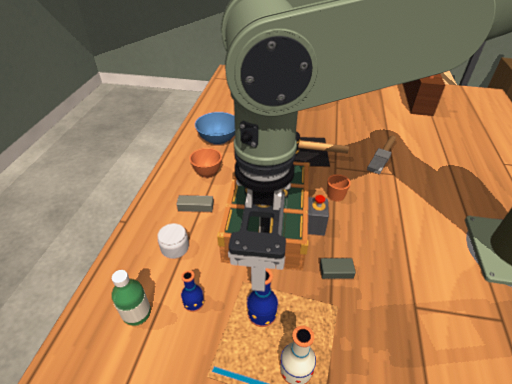

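The fingers are straddling the cobalt neck at (262,285), and neither jar has moved. I'll descend and grip.

{"name": "jog_arm", "arguments": {
  "steps": [
    [0.1,0,3,0,0,0,1],
    [0,0,3,0,0,0,1],
    [0,0,1.8,0,0,0,1],
    [0,0,0,0,0,0,0],
    [0,0,0,0,0,0,0],
    [0,0,0,0,0,0,0],
    [0,0,0,0,0,0,0],
    [0,0,-4,0,0,0,0],
    [0,0,-5,0,0,0,0],
    [0,0,-5,0,0,0,0],
    [0,0,0,0,0,0,0]
  ],
  "force": 30
}}

```text
time_s: 11.6
eef_pos: [0.5613, 0.258, 0.2412]
tool_rot: [-0.11, 3.128, 0.005]
contact_force: [0.4, 0.5, 0.6]
finger_gap: 0.186
gripper_force: 0.0
```

```bash
python3 - <<'E'
from h import *
delta(c2w(.043,0,.24));delta(c2w(.043,0,.101))
E
```

```text
delta cm [ -5.12 -24.93   0.12] yaw y-axis deg 94.03 tilt [ 0.012  0.004 -1.   ] pos [0.5613 0.258  0.2412]
delta cm [ -4.95 -24.96  14.02] yaw y-axis deg 94.03 tilt [ 0.012  0.004 -1.   ] pos [0.5613 0.258  0.2412]
```

The fingers need about 1 s to close, so I lifted too early. Reopen and check the jar.

{"name": "jog_arm", "arguments": {
  "steps": [
    [0,0,0,0,0,0,1],
    [0,0,0,0,0,0,1],
    [0,0,0,0,0,0,1],
    [0,0,0,0,0,0,1],
    [0,0,0,0,0,0,1],
    [0,0,0,0,0,0,1],
    [0,0,0,0,0,0,1]
  ]
}}

```text
time_s: 12.48
eef_pos: [0.5579, 0.2569, 0.2345]
tool_rot: [-0.11, 3.14, 0.0]
contact_force: [-0.2, 0.4, -1.1]
finger_gap: 0.895
gripper_force: 0.0
```

```bash
python3 - <<'E'
from h import *
b,e=snap('side','s2');S=cloud('side',e)
print('blue');lip(e,S,(.559,.257))
delta((.559,.257,.096))
E
```

```text
blue
340 [0.5588 0.2636] [0.058 0.044 0.035]
259 [0.5589 0.2563] [0.031 0.031 0.015]
delta cm [-0.11  0.   13.85] yaw y-axis deg 94.02 tilt [ 0.  0. -1.] pos [0.5579 0.2569 0.2345]
```

{"name": "jog_arm", "arguments": {
  "steps": [
    [-0.1,0,4,0,0,0,1],
    [0,0,4,0,0,0,1],
    [0,0,4,0,0,0,1],
    [0,0,1.8,0,0,0,1],
    [0,0,0,0,0,0,0],
    [0,0,0,0,0,0,0],
    [0,0,0,0,0,0,0],
    [0,0,0,0,0,0,0],
    [0,0,0,0,0,0,0],
    [0,0,0,0,0,0,0],
    [0,0,0,0,0,0,0],
    [0,0,0,0,0,0,0],
    [0,0,0,0,0,0,0]
  ]
}}

```text
time_s: 14.15
eef_pos: [0.5588, 0.2568, 0.0964]
tool_rot: [0.11, -3.14, 0.0]
contact_force: [-0.9, -1.7, 0.3]
finger_gap: 0.304
gripper_force: 30.0
```

{"name": "jog_arm", "arguments": {
  "steps": [
    [0,0,-3,0,0,0,0],
    [0,0,-4,0,0,0,0],
    [0,0,-4,0,0,0,0],
    [0,0,-3.5,0,0,0,0],
    [-0.9,-3.6,0,0,0,0,0],
    [-0.9,-4.2,0,0,0,0,0],
    [-0.9,-4.3,0,0,0,0,0],
    [-0.9,-4.3,0,0,0,0,0],
    [-0.9,-4.3,0,0,0,0,0],
    [-0.8,-4.2,0,0,0,0,0],
    [0,0,0,0,0,0,0],
    [0,0,0,0,0,0,0],
    [0,0,0,0,0,0,0]
  ]
}}

```text
time_s: 15.78
eef_pos: [0.6286, 0.0136, 0.2408]
tool_rot: [0.113, -3.138, -0.001]
contact_force: [-0.9, -0.4, -4.3]
finger_gap: 0.305
gripper_force: 30.0
```

```bash
python3 - <<'E'
from h import *
delta(c2w(.043,0,.1014))
E
```

```text
delta cm [-0.15 -0.08 13.94] yaw y-axis deg 94.11 tilt [-0.001  0.001 -1.   ] pos [0.6286 0.0136 0.2408]
```

{"name": "jog_arm", "arguments": {
  "steps": [
    [-0.1,-0.1,3,0,0,0,0],
    [0,0,3,0,0,0,0],
    [0,0,1.5,0,0,0,0],
    [0,0,1.5,0,0,0,0],
    [0,0,1.5,0,0,0,0],
    [0,0,1.5,0,0,0,0],
    [0,0,1.2,0,0,0,0],
    [0,0,0.4,0,0,0,0],
    [0,0,0,0,0,0,0]
  ]
}}

```text
time_s: 16.9
eef_pos: [0.6299, 0.0113, 0.1049]
tool_rot: [0.11, -3.139, -0.0]
contact_force: [-0.1, -0.7, -5.3]
finger_gap: 0.306
gripper_force: 30.0
```

{"name": "jog_arm", "arguments": {
  "steps": [
    [0,0,0.2,0,0,0,0],
    [0,0,0.2,0,0,0,0],
    [0,0,0,0,0,0,0]
  ]
}}

```text
time_s: 17.27
eef_pos: [0.6304, 0.0113, 0.1017]
tool_rot: [-0.11, 3.139, -0.0]
contact_force: [0.6, -0.4, -4.0]
finger_gap: 0.303
gripper_force: 30.0
```

{"name": "jog_arm", "arguments": {
  "steps": [
    [0,0,0.1,0,0,0,0],
    [0,0,0.1,0,0,0,0],
    [0,0,0,0,0,0,0]
  ]
}}

```text
time_s: 17.65
eef_pos: [0.6308, 0.0112, 0.1014]
tool_rot: [-0.11, 3.138, -0.001]
contact_force: [-2.4, -0.1, 5.0]
finger_gap: 0.304
gripper_force: 30.0
```

On the floor. Release and rise, then go over to the cream jar.

{"name": "jog_arm", "arguments": {
  "steps": [
    [0,0,-0.1,0,0,0,0.7],
    [0,0,0,0,0,0,0.7],
    [0,0,0,0,0,0,0.7],
    [0,0,0,0,0,0,0.7],
    [0,0,-2,0,0,0,0.7],
    [0,0,-4,0,0,0,0.7],
    [0,0,-4,0,0,0,0.7],
    [0,0,-3,0,0,0,1],
    [1.7,4.3,0,0,0,0,1],
    [1.7,4.3,0,0,0,0,1],
    [1.7,4.3,0,0,0,0,1],
    [1.7,4.3,0,0,0,0,1],
    [1.7,4.3,0,0,0,0,1],
    [1.7,4.3,0,0,0,0,1],
    [1.7,4.3,0,0,0,0,1],
    [0.5,4.3,0,0,0,0,1],
    [0,0,0,0,0,0,1],
    [0,0,0,0,0,0,1]
  ]
}}

```text
time_s: 19.9
eef_pos: [0.4827, 0.3455, 0.2314]
tool_rot: [-0.111, 3.138, -0.0]
contact_force: [0.1, 0.5, -0.6]
finger_gap: 0.997
gripper_force: 0.0
```

```bash
python3 - <<'E'
from h import *
b,e=snap('side','s3');S=cloud('side',e);a,d=snap('top','t3');T=cloud('top',d)
print('cream');lip(e,S,(.482,.35));lip(d,T,(.482,.35))
delta((.482,.350,.096))
for D,Q in((e,S),(d,T)):
    k=Q[(D>0)&(np.hypot(Q[...,0]-.63,Q[...,1]-.013)<.06)&(Q[...,2]>.12)&(Q[...,2]<.16)];print('placed',len(k),k.min(0),k.max(0))
cv2.imwrite('pics/c3.png',np.hstack([a[100:300,100:330],b[100:300,150:380]]))
E
```

```text
cream
367 [0.4824 0.3537] [0.059 0.051 0.035]
242 [0.4819 0.3508] [0.032 0.031 0.014]
79 [0.4803 0.3393] [0.054 0.037 0.034]
delta cm [ 0.07  0.53 13.5 ] yaw y-axis deg 93.94 tilt [ 0.001 -0.    -1.   ] pos [0.483  0.3448 0.231 ]
placed 176 [ 0.61490738 -0.00576101  0.12007678] [0.64519349 0.02851337 0.14089052]
placed 107 [ 0.61554183 -0.0040842   0.13333346] [0.64440433 0.02618259 0.14372313]
```

View pics/c3.png

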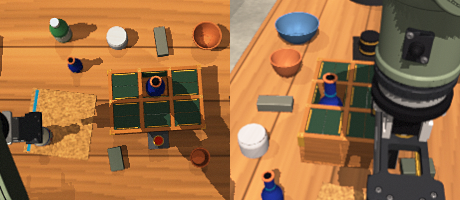

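The cobalt jar stands upright in the middle upper cell, at top crop (155,83). The cream jar hasn't moved.

{"name": "jog_arm", "arguments": {
  "steps": [
    [0.1,0.5,4,0,0,0,1],
    [0,0,4,0,0,0,1],
    [0,0,4,0,0,0,1],
    [0,0,1.5,0,0,0,1],
    [0,0,0,0,0,0,0],
    [0,0,0,0,0,0,0],
    [0,0,0,0,0,0,0],
    [0,0,0,0,0,0,0],
    [0,0,0,0,0,0,0],
    [0,0,0,0,0,0,0],
    [0,0,0,0,0,0,0],
    [0,0,0,0,0,0,0],
    [0,0,0,0,0,0,0]
  ]
}}

```text
time_s: 21.62
eef_pos: [0.481, 0.3506, 0.0954]
tool_rot: [0.11, -3.139, 0.0]
contact_force: [0.3, -1.4, -0.8]
finger_gap: 0.305
gripper_force: 30.0
```

{"name": "jog_arm", "arguments": {
  "steps": [
    [0,0,-3,0,0,0,0],
    [0,0,-4,0,0,0,0],
    [0,0,-4,0,0,0,0],
    [0,0,-3.5,0,0,0,0],
    [-0.6,-3.8,0,0,0,0,0],
    [-0.7,-4.5,0,0,0,0,0],
    [-0.7,-4.5,0,0,0,0,0],
    [-0.7,-4.5,0,0,0,0,0],
    [-0.7,-4.5,0,0,0,0,0],
    [-0.5,-4.3,0,0,0,0,0],
    [0,0,0,0,0,0,0],
    [0,0,0,0,0,0,0],
    [0,0,0,0,0,0,0]
  ]
}}

```text
time_s: 23.25
eef_pos: [0.5377, 0.0942, 0.2399]
tool_rot: [0.113, -3.138, -0.001]
contact_force: [0.2, -0.5, -3.8]
finger_gap: 0.302
gripper_force: 30.0
```

```bash
python3 - <<'E'
from h import *
delta(c2w(-.043,0.086,.1004))
E
```

```text
delta cm [-0.05 -0.15 13.95] yaw y-axis deg 94.11 tilt [-0.001  0.    -1.   ] pos [0.5377 0.0942 0.2399]
```

{"name": "jog_arm", "arguments": {
  "steps": [
    [0,-0.1,3,0,0,0,0],
    [0,0,3,0,0,0,0],
    [0,0,1.5,0,0,0,0],
    [0,0,1.5,0,0,0,0],
    [0,0,1.5,0,0,0,0],
    [0,0,1.5,0,0,0,0],
    [0,0,1.2,0,0,0,0],
    [0,0,0.4,0,0,0,0],
    [0,0,0.2,0,0,0,0],
    [0,0,0.2,0,0,0,0],
    [0,0,0,0,0,0,0]
  ]
}}

```text
time_s: 24.62
eef_pos: [0.5386, 0.0921, 0.1007]
tool_rot: [-0.11, 3.139, -0.0]
contact_force: [-0.3, -0.3, -4.8]
finger_gap: 0.302
gripper_force: 30.0
```

{"name": "jog_arm", "arguments": {
  "steps": [
    [0,0,0.1,0,0,0,0],
    [0,0,0.1,0,0,0,0],
    [0,0,0,0,0,0,0]
  ]
}}

```text
time_s: 25.0
eef_pos: [0.539, 0.0921, 0.1003]
tool_rot: [-0.11, 3.138, -0.0]
contact_force: [-3.0, -0.6, 4.6]
finger_gap: 0.301
gripper_force: 30.0
```

{"name": "jog_arm", "arguments": {
  "steps": [
    [0,0,-0.1,0,0,0,0.7],
    [0,0,0,0,0,0,0.7],
    [0,0,0,0,0,0,0.7],
    [0,0,0,0,0,0,0.7],
    [0,0,-2,0,0,0,0.7],
    [0,0,-4,0,0,0,0.7],
    [0,0,-4,0,0,0,0.7],
    [0,0,-4,0,0,0,1],
    [4,0,0,0,0,0,1],
    [4,0,0,0,0,0,1],
    [4,0,0,0,0,0,1],
    [3,0,0,0,0,0,1],
    [0,0,0,0,0,0,1]
  ]
}}

```text
time_s: 26.62
eef_pos: [0.3875, 0.0817, 0.2394]
tool_rot: [-0.11, 3.139, 0.0]
contact_force: [0.1, 0.1, 0.8]
finger_gap: 1.002
gripper_force: 0.0
```

```bash
python3 - <<'E'
from h import *
b,e=snap('side','s4');S=cloud('side',e);a,d=snap('top','t4');T=cloud('top',d)
for c in((.63,.011),(.538,.092)):
  for D,Q in((e,S),(d,T)):
    k=Q[(D>0)&(np.hypot(Q[...,0]-c[0],Q[...,1]-c[1])<.04)&(Q[...,2]>.12)&(Q[...,2]<.16)];print('placed',len(k),np.round(np.r_[k.min(0),k.max(0)],3)if len(k) else '')
# mallet head/handle
q=T[(d>0)&(T[...,2]>.045)&(T[...,2]<.08)&(abs(T[...,0]-.56)<.1)&(abs(T[...,1]+.28)<.1)]
q2=S[(e>0)&(S[...,2]>.05)&(S[...,2]<.08)&(abs(S[...,0]-.56)<.1)&(abs(S[...,1]+.28)<.1)]
for k in(q[q[:,2]>.05],q2): print('head',len(k),np.round(np.r_[k.min(0),k.max(0)],3), np.round([(k[:,0].min()+k[:,0].max())/2,(k[:,1].min()+k[:,1].max())/2],4))
# rubber mat: dark low pixels, connected
m=((a.max(2)<60)&(d>0)&(T[...,0]>.4)&(T[...,0]<.66)&(T[...,1]<-.17)&(T[...,1]>-.42)).astype(np.uint8)
n,l,st,ce=cv2.connectedComponentsWithStats(m);i=1+st[1:,4].argmax();v,u=np.nonzero(l==i)
P=np.array([at_z('top',(x,y),.003)[:2] for x,y in zip(u,v)],np.float32);print('mat',st[i],cv2.minAreaRect(P))
cv2.imwrite('pics/c4.png',np.hstack([cv2.resize(a[120:290,200:400],(400,340)),cv2.resize(b[120:290,200:400],(400,340))]))
E
```

```text
placed 175 [ 0.615 -0.007  0.12   0.645  0.029  0.141]
placed 107 [ 0.616 -0.004  0.133  0.644  0.026  0.144]
placed 213 [0.524 0.077 0.12  0.555 0.109 0.141]
placed 109 [0.525 0.077 0.134 0.552 0.107 0.145]
head 342 [ 0.538 -0.32   0.051  0.597 -0.261  0.068] [ 0.5679 -0.2905]
head 247 [ 0.54  -0.322  0.05   0.598 -0.26   0.066] [ 0.5692 -0.291 ]
mat [ 330  190   55   74 2365] ((0.5129563808441162, -0.30679699778556824), (0.21554695069789886, 0.1500542312860489), 7.8632307052612305)
```

View pics/c4.png

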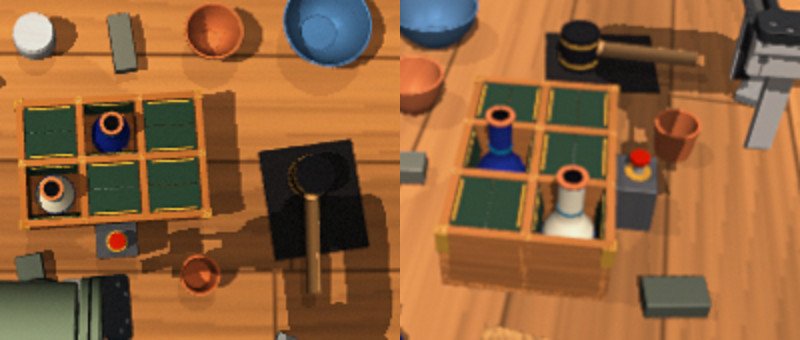

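Both jars stand upright in their cells. The mallet head is at top crop (320,172), with its mat corners at about (260,155), (350,140), (368,245) and (275,260). I'll work out the spot from those corners.

```bash
python3 - <<'E'
from h import *
cs=np.array([at_z('top',p,.003)[:2] for p in((330,197.5),(375,190),(384,242.5),(337.5,250))]);print(cs.round(3))
c=cs.mean(0);ex=(cs[0]+cs[1]-cs[2]-cs[3]);ex/=np.linalg.norm(ex);print('centre',c,'ex',ex,'spot',c+.03*ex,np.linalg.norm(cs[0]-cs[1]),np.linalg.norm(cs[1]-cs[2]))
delta((.5685,-.2905,.24))
print('strike',c2w(-.128,0,.1))
E
```

```text
[[ 0.603 -0.222]
 [ 0.628 -0.366]
 [ 0.464 -0.389]
 [ 0.441 -0.242]]
centre [ 0.53392927 -0.30454933] ex [0.99141804 0.13072973] spot [ 0.56367181 -0.30062744] 0.14577944321840844 0.16546740103979893
delta cm [-1.525e+01 -3.837e+01  1.000e-02] yaw y-axis deg 94.02 tilt [ 0.002  0.    -1.   ] pos [0.3894 0.0816 0.2398]
strike [0.45930406 0.0011826  0.1       ]
```

{"name": "jog_arm", "arguments": {
  "steps": [
    [-1.2,-3.2,0,0,0,0,1],
    [-1.7,-4.3,0,0,0,0,1],
    [-1.7,-4.3,0,0,0,0,1],
    [-1.8,-4.4,0,0,0,0,1],
    [-1.8,-4.5,0,0,0,0,1],
    [-1.8,-4.5,0,0,0,0,1],
    [-1.8,-4.5,0,0,0,0,1],
    [-1.8,-4.5,0,0,0,0,1],
    [-1.6,-4.2,0,0,0,0,1],
    [0,0,3,0,0,0.07,1],
    [0,0,4,0,0,0,1],
    [0,0,4,0,0,0,1],
    [0,0,0,0,0,0,1],
    [0,0,0,0,0,0,1]
  ]
}}

```text
time_s: 28.48
eef_pos: [0.5686, -0.2917, 0.1304]
tool_rot: [-0.0, 3.14, -0.002]
contact_force: [-0.3, -0.3, 0.6]
finger_gap: 1.001
gripper_force: 0.0
```

```bash
python3 - <<'E'
from h import *
delta((.5685,-.2905,.024))
b,e=snap('side');S=cloud('side',e)
k=S[(e>0)&(S[...,2]>.035)&(S[...,2]<.065)&(abs(S[...,0]-.56)<.06)&(abs(S[...,1]+.29)<.06)]
print('head',len(k),np.round(np.r_[k.min(0),k.max(0)],3))
h=S[(e>0)&(S[...,2]>.03)&(S[...,2]<.055)&(S[...,0]>.4)&(S[...,0]<.53)&(abs(S[...,1]+.29)<.03)];c=h.mean(0);print('handle',len(h),c,np.linalg.svd(h[:,:2]-c[:2],full_matrices=False)[2][0])
E
```

```text
delta cm [ 0.02  0.13 10.64] yaw y-axis deg 90.01 tilt [ 0.002 -0.001 -1.   ] pos [ 0.5686 -0.2917  0.1304]
head 386 [ 0.5   -0.32   0.035  0.599 -0.259  0.065]
handle 291 [ 0.46455718 -0.28547017  0.03943891] [-9.99999529e-01 -9.70552499e-04]
```

{"name": "jog_arm", "arguments": {
  "steps": [
    [0,0.1,3,0,0,0,1],
    [0,0,3,0,0,0,1],
    [0,0,3,0,0,0,1],
    [0,0,1.6,0,0,0,1],
    [0,0,0,0,0,0,0],
    [0,0,0,0,0,0,0],
    [0,0,0,0,0,0,0],
    [0,0,0,0,0,0,0],
    [0,0,0,0,0,0,0],
    [0,0,0,0,0,0,0]
  ],
  "force": 50
}}

```text
time_s: 29.78
eef_pos: [0.5685, -0.2913, 0.0251]
tool_rot: [-0.0, 3.139, -0.004]
contact_force: [0.5, -4.3, 6.4]
finger_gap: 0.627
gripper_force: 50.0
```

{"name": "jog_arm", "arguments": {
  "steps": [
    [0,0,-3,0,0,0,0],
    [0,0,-5,0,0,0,0],
    [0,0,-5,0,0,0,0],
    [0,0,-4.5,0,0,0,0],
    [1.2,3.3,0,0,0,0,0],
    [1.6,4.3,0,0,0,0,0],
    [1.6,4.3,0,0,0,0,0],
    [1.6,4.3,0,0,0,0,0],
    [1.7,4.5,0,0,0,0,0],
    [1.7,4.5,0,0,0,0,0],
    [1.5,4.0,0,0,0,0,0],
    [0,0,0,0,0,0,0],
    [0,0,0,0,0,0,0]
  ]
}}

```text
time_s: 31.4
eef_pos: [0.457, 0.0026, 0.1971]
tool_rot: [0.002, -3.139, -0.001]
contact_force: [0.3, -0.5, -3.9]
finger_gap: 0.633
gripper_force: 50.0
```

```bash
python3 - <<'E'
from h import *
delta((.459,.001,.138))
b,e=snap('side','s5');a,d=snap('top','t5');T=cloud('top',d);S=cloud('side',e)
for cam,im,D,Q in(('top',a,d,T),('side',b,e,S)):
    m=((im.max(2)<60)&(Q[...,0]>.4)&(Q[...,0]<.66)&(Q[...,1]<-.17)&(Q[...,1]>-.42)&(Q[...,2]<.03)).astype(np.uint8)
    n,l,st,ce=cv2.connectedComponentsWithStats(m);i=1+st[1:,4].argmax();v,u=np.nonzero(l==i)
    P=np.array([at_z(cam,(x,y),.003)[:2] for x,y in zip(u,v)],np.float32);r=cv2.minAreaRect(P);print(cam,'mat',st[i],r)
    print([ (round(x['conf'],2),at_z(cam,x['position'],.003).round(3).tolist()) for x in robot.mark_of('mallet_spot',cam)])
# mallet in grip: lowest points near the tool, from side
o=robot.get_obs()['eef_pos'];k=S[(e>0)&(np.hypot(S[...,0]-o[0],S[...,1]-o[1])<.07)&(S[...,2]>.11)&(S[...,2]<.26)];print(np.round(np.r_[k.min(0),k.max(0)],3))
cv2.imwrite('pics/c5.png',np.hstack([cv2.resize(a[160:300,220:410],(400,300)),cv2.resize(b[110:260,250:400],(400,300))]))
E
```

```text
delta cm [-0.22 -0.16  5.91] yaw y-axis deg 90.06 tilt [-0.003  0.001 -1.   ] pos [0.457  0.0026 0.1971]
top mat [ 330  190   55   60 2559] ((0.5356078147888184, -0.3037092983722687), (0.16981765627861023, 0.15026791393756866), 7.849850177764893)
[(0.79, [0.562, -0.304, 0.003]), (0.75, [0.422, -0.116, 0.003])]
side mat [ 273  137   48   29 1115] ((0.5458016395568848, -0.30613502860069275), (0.14780732989311218, 0.1472017914056778), 4.80397891998291)
[(0.72, [0.567, -0.281, 0.003])]
[ 0.389 -0.006  0.175  0.488  0.047  0.26 ]
```

View pics/c5.png

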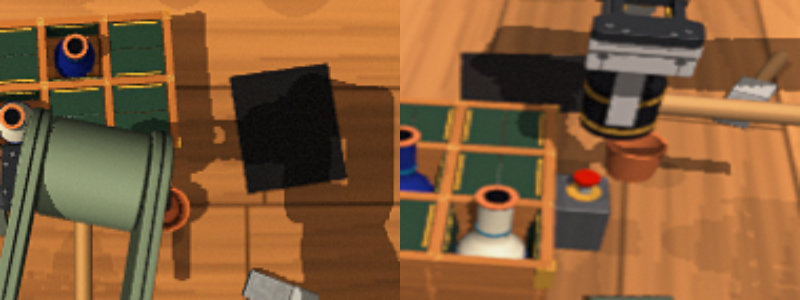

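The mat is fully visible now: it measures 170x150 mm with its centre at (0.5356,-0.3037) and yaw 7.85°. That puts the spot at (0.565,-0.300). The mallet is held level above the red pin at side crop (585,178).

{"name": "jog_arm", "arguments": {
  "steps": [
    [-0.2,-0.1,3,0,0,0,0],
    [0,0,3,0,0,0,0],
    [0,0,1.3,0,0,0,0],
    [0,0,0,0,0,0,0],
    [0,0,0,0,0,0,0]
  ]
}}

```text
time_s: 32.22
eef_pos: [0.4614, 0.0008, 0.1267]
tool_rot: [0.0, 3.139, -0.001]
contact_force: [0.0, 0.1, -3.9]
finger_gap: 0.63
gripper_force: 50.0
```

{"name": "jog_arm", "arguments": {
  "steps": [
    [0.2,0,0.8,0,0,0,0],
    [0,0,0.4,0,0,0,0],
    [0,0,0.4,0,0,0,0],
    [0,0,0.4,0,0,0,0],
    [0,0,0.2,0,0,0,0],
    [0,0,0,0,0,0,0]
  ]
}}

```text
time_s: 32.98
eef_pos: [0.4593, 0.0009, 0.1039]
tool_rot: [-0.0, 3.139, -0.001]
contact_force: [1.9, -0.7, 2.1]
finger_gap: 0.634
gripper_force: 50.0
```

{"name": "jog_arm", "arguments": {
  "steps": [
    [0,0,0.2,0,0,0,0],
    [0,0,0.2,0,0,0,0],
    [0,0,0,0,0,0,0]
  ]
}}

```text
time_s: 33.35
eef_pos: [0.4596, 0.0009, 0.1037]
tool_rot: [-0.001, 3.14, -0.001]
contact_force: [-7.1, 0.7, 26.1]
finger_gap: 0.631
gripper_force: 50.0
```

{"name": "jog_arm", "arguments": {
  "steps": [
    [0,0,-2,0,0,0,0],
    [0,0,-4,0,0,0,0],
    [0,0,-4,0,0,0,0],
    [-1.2,-3.3,0,0,0,0,0],
    [-1.6,-4.4,0,0,0,0,0],
    [-1.6,-4.5,0,0,0,0,0],
    [-1.6,-4.5,0,0,0,0,0],
    [-1.6,-4.5,0,0,0,0,0],
    [-1.5,-4.5,0,0,0,0,0],
    [-1.5,-4.3,0,0,0,0,0],
    [0,0,0,0,0,0,0],
    [0,0,0,0,0,0,0]
  ]
}}

```text
time_s: 34.85
eef_pos: [0.5626, -0.2972, 0.1968]
tool_rot: [-0.0, -3.137, -0.007]
contact_force: [0.5, 0.3, -4.8]
finger_gap: 0.632
gripper_force: 50.0
```

```bash
python3 - <<'E'
from h import *
delta((.5653,-.2996,.025))
b,e=snap('side','s6');S=cloud('side',e);a,d=snap('top');T=cloud('top',d)
for im,D,Q in((a,d,T),(b,e,S)):
    hsv=cv2.cvtColor(im,cv2.COLOR_BGR2HSV)
    m=((hsv[...,0]<8)|(hsv[...,0]>172))&(hsv[...,1]>190)&(hsv[...,2]>90)&(abs(Q[...,0]-.47)<.03)&(abs(Q[...,1])<.03)
    print('pin',m.sum(),np.median(Q[m],0),np.percentile(Q[m][:,2],90))
o=robot.get_obs()['eef_pos'];k=S[(e>0)&(np.hypot(S[...,0]-o[0],S[...,1]-o[1])<.045)&(S[...,2]>.1)&(S[...,2]<.225)];print(np.round(np.r_[k.min(0),k.max(0)],3))
cv2.imwrite('pics/c6.png',cv2.resize(b[80:260,220:400],(500,500)))
E
```

```text
delta cm [-0.35 -0.31 17.18] yaw y-axis deg 90.0 tilt [-0.005  0.004 -1.   ] pos [ 0.5626 -0.2972  0.1968]
pin 49 [0.47001289 0.00255146 0.08152446] 0.08370890858653636
pin 57 [0.46965962 0.00425257 0.08180561] 0.08309592914948508
[ 0.52  -0.298  0.176  0.594 -0.253  0.225]
```

View pics/c6.png

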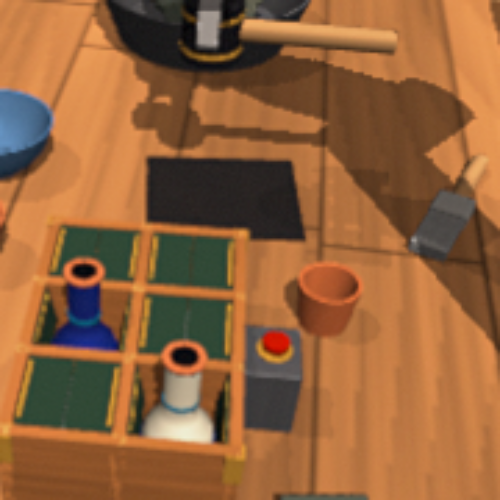

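The pin top reads 82 mm, 14 mm down, so it's fully home. Both jars are still standing. Now set the mallet down.

{"name": "jog_arm", "arguments": {
  "steps": [
    [0,0,4,0,0,0,0],
    [0,0,5,0,0,0,0],
    [0,0,5,0,0,0,0],
    [0,0,1.9,0,0,0,0],
    [0,0,0,0,0,0,0],
    [0,0,0,0,0,0,0]
  ]
}}

```text
time_s: 35.7
eef_pos: [0.5663, -0.2999, 0.0433]
tool_rot: [-0.001, 3.137, -0.005]
contact_force: [1.0, -0.2, -3.3]
finger_gap: 0.632
gripper_force: 50.0
```

```bash
python3 - <<'E'
from h import *
delta((.5653,-.2996,.025))
E
```

```text
delta cm [0.11 0.04 1.83] yaw y-axis deg 90.04 tilt [ 0.004 -0.003 -1.   ] pos [ 0.5663 -0.2999  0.0433]
```

{"name": "jog_arm", "arguments": {
  "steps": [
    [0,0,0.7,0,0,0,0],
    [0,0,0.4,0,0,0,0],
    [0,0,0.2,0,0,0,0],
    [0,0,0,0,0,0,0]
  ]
}}

```text
time_s: 36.2
eef_pos: [0.564, -0.2987, 0.0272]
tool_rot: [0.0, -3.141, -0.001]
contact_force: [0.1, -0.3, -4.7]
finger_gap: 0.628
gripper_force: 50.0
```

{"name": "jog_arm", "arguments": {
  "steps": [
    [-0.1,-0.1,0.1,0,0,0,0],
    [0,0,0.1,0,0,0,0],
    [0,0,0,0,0,0,0]
  ]
}}

```text
time_s: 36.58
eef_pos: [0.5652, -0.2998, 0.0253]
tool_rot: [0.0, -3.141, -0.0]
contact_force: [0.7, -0.1, -4.3]
finger_gap: 0.633
gripper_force: 50.0
```

{"name": "jog_arm", "arguments": {
  "steps": [
    [0,0,0.1,0,0,0,0],
    [0,0,0.1,0,0,0,0],
    [0,0,0,0,0,0,0]
  ]
}}

```text
time_s: 36.95
eef_pos: [0.5653, -0.2999, 0.0251]
tool_rot: [0.001, -3.141, 0.0]
contact_force: [-3.5, 2.5, 4.4]
finger_gap: 0.631
gripper_force: 50.0
```

Standing. Release, rise and move clear.

{"name": "jog_arm", "arguments": {
  "steps": [
    [0,0,-0.1,0,0,0,1],
    [0,0,0,0,0,0,1],
    [0,0,0,0,0,0,1],
    [0,0,0,0,0,0,1],
    [0,0,0,0,0,0,1],
    [0,0,-2,0,0,0,1],
    [0,0,-4,0,0,0,1],
    [0,0,-5,0,0,0,1],
    [0,0,-5,0,0,0,1],
    [0,0,-4,0,0,0,1],
    [3,4,0,0,0,0,1],
    [4,3,0,0,0,0,1],
    [4,3,0,0,0,0,1],
    [4,3,0,0,0,0,1],
    [4,3,0,0,0,0,1],
    [0,0,0,0,0,0,1],
    [0,0,0,0,0,0,1]
  ]
}}

```text
time_s: 39.08
eef_pos: [0.3762, -0.1405, 0.226]
tool_rot: [-0.0, 3.138, -0.003]
contact_force: [1.1, 0.6, -0.4]
finger_gap: 0.999
gripper_force: 0.0
```

```bash
python3 - <<'E'
from h import *
obs()
b,e=snap('side','s7');S=cloud('side',e);a,d=snap('top','t7');T=cloud('top',d)
for nm,D,Q in(('t',d,T),('s',e,S)):
    for c in((.63,.011),(.538,.092)):
        k=Q[(D>0)&(np.hypot(Q[...,0]-c[0],Q[...,1]-c[1])<.04)&(Q[...,2]>.12)&(Q[...,2]<.16)];print(nm,'jar',len(k),np.round(np.r_[k.min(0),k.max(0)],3)if len(k) else '')
    k=Q[(D>0)&(Q[...,2]>.05)&(Q[...,2]<.08)&(abs(Q[...,0]-.565)<.08)&(abs(Q[...,1]+.3)<.08)]
    if len(k): print(nm,'mallet',np.round([(k[:,0].min()+k[:,0].max())/2,(k[:,1].min()+k[:,1].max())/2],4),k[:,2].max())
cv2.imwrite('pics/c7.png',np.hstack([cv2.resize(a[110:290,180:410],(400,313)),cv2.resize(b[100:280,170:400],(400,313))]))
E
```

```text
{'time_s': 39.075, 'q': [-0.574, -0.202, 1.908, -0.0, 1.432, -2.145], 'eef_pos': [0.376, -0.14, 0.226], 'tool_rot': [-0.0, 3.138, -0.003], 'contact_force': [1.059, 0.598, -0.37], 'finger_gap': 0.999, 'gripper_force': 0.0}
t jar 105 [ 0.615 -0.004  0.133  0.644  0.026  0.144]
t jar 110 [0.525 0.077 0.133 0.552 0.107 0.144]
t mallet [ 0.5649 -0.2971] 0.06834466638370568
s jar 171 [ 0.615 -0.005  0.12   0.645  0.029  0.141]
s jar 211 [0.524 0.076 0.12  0.555 0.109 0.141]
s mallet [ 0.5668 -0.2962] 0.06575375817481853
```

View pics/c7.png

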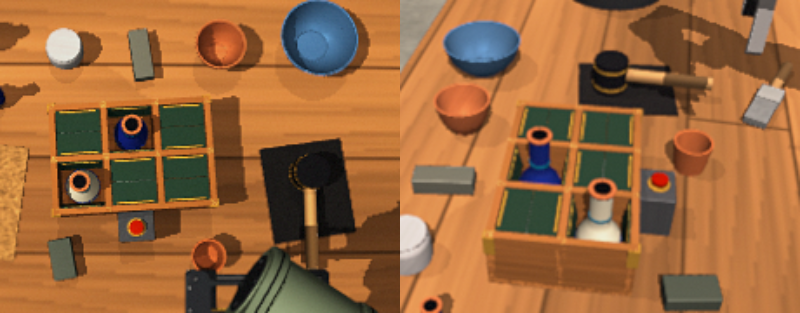

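The mallet stands on its mat within about 3 mm of the spot, the jars are upright in their cells, the pin is down and the bystanders haven't moved.

```bash
python3 -c "
from station import robot
print(robot.hand_in())"
```

```text
the job is handed in; nothing more can be done
None
```

I packed both jars, the cream one and the large cobalt one, upright in empty cells, drove the lock pin fully home with the mallet, stood the mallet back on its mat, and handed the job in at about 39 s; no verdict came back.

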